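# Pour the bearing balls from the slide-lid box

## Robot

A 6-joint arm with a two-finger parallel gripper is mounted at the origin on a cart in front of the work surface, level with it; the furniture and walls round the work are solid. World frame = base frame: x ahead of the robot, y to its left, z up, the work surface at z = 0. Lengths are in m, angles in rad, forces in N, time in s.
With the tool pointing down it reaches from about 0.425 to 1.125 m from the base axis. Payload 14.9 kg.
Tool frame: the origin (TCP) lies at the very end of the fingers, on their centre line; the grasp point (between the pads) lies 19 mm behind it; z points along the fingers, y is the line along which they close (so a half turn about z gives the same grasp; the last joint's range is limited). The gripper opens to 91 mm and grips with 3 to 60 N. Pads are 32 mm wide; open, the fingers measure 118 mm over their backs; the gripper's body (76 mm by 178 mm) begins 60 mm behind the grasp point.
Start: joints at [1.146, 0.379, 1.734, -0, 1.028, -0.033], TCP at [0.267, 0.647, 0.214] pointing down, gripper open.
Joint ranges: [-2.77, 2.77], [-0.74, 2.19], [0, 2.66], [-1.06, 4.2], [0.31, 2.87], [-3.08, 3.08]. Speed limits (rad/s): [1.89, 1.89, 2.39, 3.14, 3.14, 3.14].

## Interface

Orientations are given as a 3x3 rotation matrix whose columns are the frame's x, y, z axes.
In Python, from station import r, cams gives the robot as it stands. Calls block until the motion is done:
- r.move_ptp(position, orientation): joint-space move of the TCP to a pose.
- r.move_linear(position, orientation=None, max_speed=0.15, contact_N=None): straight line of the TCP; orientation=None keeps the orientation; max_speed is the mean speed in m/s. With contact_N (N) it stops when the force on the tool has changed by that much, and returns True; else False.
- r.move_joints(angles): joint-space move.
- r.set_gripper(opening, squeeze=None): opening from 0.0 (shut) to 1.0 (fully open); squeeze is the grip in N (None keeps the last); returns when the fingers have stopped.
- r.wait(seconds).
- r.inverse_kinematics(position, orientation): joint angles nearest the present ones, or None.
- cams.snapshot(name): name is "side" or "top"; returns a dict with "color" (420x560x3 uint8, red, green, blue), "fx", "fy", "cx", "cy" (pixels), "rvec" (rotation vector, rad) and "tvec" (3), from world to camera coordinates, as OpenCV has them. Camera axes: x right, y down, z forward; pixel columns grow to the right and rows downward; lengths in m; the calibration is good to about 2 mm. A picture is of the moment at which its call begins. There is no depth.
A pose or a line that the arm cannot do raises r.IKError and nothing moves.
- r.job_done(): hands the job in; it is judged then, once.
Readings, each from a call of its own:
- r.get_time(): time.
- r.get_joint_positions(): joint angles.
- r.get_qvel(): joint speeds.
- r.get_effort(): joint torques, N m.
- r.get_ee_pos(): TCP position.
- r.get_ee_rot(): TCP orientation.
- r.get_contact_force(): force on the tool from outside, world axes, zero at the start.
- r.get_ft_torque(): the same for the moment, N m.
- r.get_finger_gap(): opening from 0.0 (shut) to 1.0 (fully open).
- r.get_finger_force(): force on a finger pad.
Only numpy, scipy, OpenCV 4.12 (cv2) and the standard library are available. Lean on these libraries where they do the work, as an engineer would, in place of code of your own. Each camera call takes 0.05 s, during which the arm holds its last target. There are 200 camera calls.

## Task

Open the wooden slide-lid box: raise its lid a little to clear the small lips at the pouring end, slide it out at that end and lay it flat on the worktop, grip fin up. Then carry the box over the metal tray, tip it about 45 degrees with the pouring end down (never past 60) and hold it there for two seconds so that all three steel balls roll into the tray, and stand the empty box level on its rubber mat again, near the middle. Leave the tape measure, pencil, sanding block and roll of masking tape where they lie.

Things in the scene. Friction and masses are not known exactly. Their poses are not given: they have to be found in the camera images.
- slide_box: Loose wooden box, 150 (x) x 54 (y) x 46 (z) mm, about 0.35 kg, on the mat. Origin: centre of its underside; z up. Its -x end is the pouring end and roughly faces the robot; the +x end is a plain full-height wall. Inside: floor 5 mm up, channel 32 mm wide. The lid runs along x in grooves in the side walls. The outer sides are flat, to be held across 54 mm (y) at mid length.
- spout (a point): Middle of the box's pouring edge, at x = -75, z = 26 mm in the box frame. From x = -21 mm the floor rises to it as a ramp of about 21 degrees, so the balls leave only when the box is tipped more than that.
- lip (a point): Top of the lip at the pouring end of the +y groove (the other groove has one too), at x = -72, y = 20, z = 32 mm in the box frame. It stands 4 mm above the groove's bottom (28 mm up) and is 6 mm long in x. The rails over the grooves begin 42 mm up, end at 46 mm and leave a 36 mm wide gap between them.
- slide_lid: Wooden lid, 135 (x) x 42 (y) x 5 mm, 60 g, in the box's grooves, 2 mm side play. Kept level, it must be raised more than 4 and less than 9 mm, then slides to the box's -x end and is free after 140 mm. Mid-lid stands a grip fin, 44 (x) x 14 (y) mm, its top 51 mm above the lid's underside, 33 mm above the rails. Origin: centre of its underside, axes as the box.
- ball_a_center (a point): Centre of one of three like steel balls, 18 mm across, 24 g, polished, loose in the box under the lid.
- ball_b_center (a point): Centre of one of three like steel balls, 18 mm across, 24 g, polished, loose in the box under the lid.
- ball_c_center (a point): Centre of one of three like steel balls, 18 mm across, 24 g, polished, loose in the box under the lid.
- tray: Open aluminium tray, loose, 0.6 kg, 150 (x) x 140 (y) x 40 mm high, 3 mm walls, rubber liner. Origin: centre of its underside; floor 4.5 mm up.
- mat: Black rubber mat, 180 (x) x 120 (y) x 3 mm, fixed on the worktop, under the box at the start; the tray stands on the other side, left or right. Origin: centre of its underside.
- tape_measure: Bystander: tape measure, 34 x 97 x 69 mm, standing. Origin: centre of its underside.
- pencil: Bystander: pencil 142 mm long, 7 mm thick, lying. Origin: its middle, at the underside.
- sanding_block: Bystander: dark sanding block, 67 x 110 x 30 mm. Origin: centre of its underside.
- masking_tape: Bystander: roll of masking tape, 100 mm across, 25 mm high, lying. Origin: centre of its underside.

How it is judged:
By the outcome, as a careful person would: the job done as asked, in the order asked, and still so for the second after the job is handed in, with the robot touching nothing.
It also fails if it takes over 67 s, if anything falls off the work surface, if the arm or the gripper's body presses on something with over 40 N, if the wrist force passes 120 N, or if a joint passes its speed limit or range.

## Working session

There is one attempt and no reset: what is moved stays moved. The work goes in short steps, each a Python script; the robot and the scene stay as the last script left them, time stands still between calls to the robot, and variables do not carry over. Pictures are saved under pics/ and viewed, at most 10 in all, crops included, and the job is handed in when it is done.

```bash
ls; mkdir -p pics; python3 - <<'E'
from station import r,cams
import cv2,numpy as np,pickle
for n in("side","top"):
    s=cams.snapshot(n); pickle.dump(s,open(f"pics/{n}0.pkl","wb"))
    cv2.imwrite(f"pics/{n}0.png",s["color"][:,:,::-1])
    R=cv2.Rodrigues(np.array(s["rvec"]))[0]; print(n,s["fx"],s["cx"],-R.T@np.array(s["tvec"]).ravel(),R.round(2).tolist())
print(r.get_time())
E
```

```text
pics
side 435.22971433841 274.2237716517762 [-0.10529377  0.06810174  0.86225173] [[-0.09, -1.0, -0.01], [-0.75, 0.08, -0.66], [0.66, -0.05, -0.75]]
top 450.7218649877339 278.68378987670854 [ 0.46518962 -0.00423561  1.19718225] [[0.01, -1.0, -0.01], [-0.99, -0.01, -0.1], [0.1, 0.01, -0.99]]
0.1
```

View pics/side0.png

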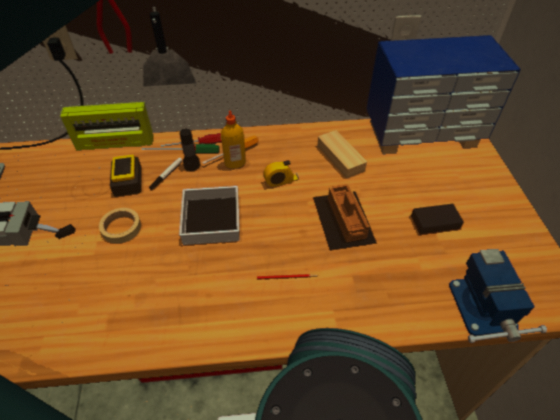

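View pics/top0.png

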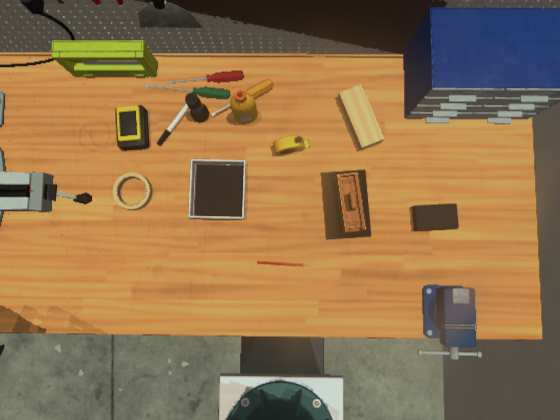

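The side view shows the box on its mat at about (350,215) and the tray at (210,214). In the top view the box is at (352,202) with its fin at (350,201), the tray at (218,189) and the pencil at (280,263). I'll enlarge the box area to get corners.

```bash
python3 - <<'E'
import cv2,pickle,numpy as np
t=pickle.load(open("pics/top0.pkl","rb"))["color"];s=pickle.load(open("pics/side0.pkl","rb"))["color"]
a=cv2.resize(t[160:245,310:385],None,fx=7,fy=7,interpolation=cv2.INTER_CUBIC)[:590,:395+130]
b=cv2.resize(s[175:255,305:385],None,fx=7,fy=7,interpolation=cv2.INTER_CUBIC)
a=cv2.resize(t[165:245,320:375],None,fx=7,fy=7,interpolation=cv2.INTER_CUBIC)
b=cv2.resize(s[175:255,322:380],None,fx=7,fy=7,interpolation=cv2.INTER_CUBIC)
o=np.hstack([a,b]);o=np.clip(o.astype(float)*1.5,0,255).astype(np.uint8);print(o.shape);cv2.imwrite("pics/crop0.png",o[:,:,::-1])
E
```

```text
(560, 791, 3)
```

View pics/crop0.png

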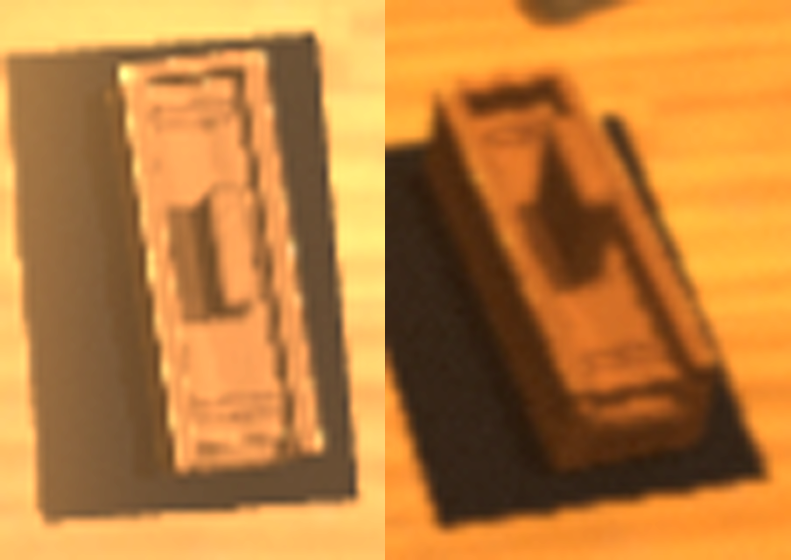

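Left crop (top view): rail-top corners are near (118,68), (268,52), (322,452) and (178,470), mat corners near (8,58), (315,35), (356,498) and (43,520), and the lit fin top spans (213,190) to (255,305). I'll cast these rays and find the tray the same way.

```bash
cat > h.py <<'E'
import cv2,numpy as np,pickle
def ray(s,uv,z):
    K=np.array([[s["fx"],0,s["cx"]],[0,s["fy"],s["cy"]],[0,0,1]]);R=cv2.Rodrigues(np.array(s["rvec"]))[0]
    c=-R.T@np.array(s["tvec"]).ravel()
    d=(R.T@np.linalg.inv(K)@np.c_[np.array(uv,float),np.ones(len(uv))].T).T
    return c+d*((z-c[2])/d[:,2])[:,None]
def proj(s,P): return cv2.projectPoints(np.array(P,float),np.array(s["rvec"]),np.array(s["tvec"]),np.array([[s["fx"],0,s["cx"]],[0,s["fy"],s["cy"]],[0,0,1]]),None)[0][:,0]
E
python3 - <<'E'
from h import *
np.set_printoptions(precision=4,suppress=True)
t=pickle.load(open("pics/top0.pkl","rb"));s=pickle.load(open("pics/side0.pkl","rb"))
def show(n,P):
    e=np.roll(P,-1,0)-P; print(n,"c",P.mean(0),"len",np.linalg.norm(e,axis=1),"yaw",np.degrees(np.arctan2(-e[0,0],-e[0,1]))*-1, np.degrees(np.arctan2(e[1,1],-e[1,0])))
f=lambda c,o:(np.array(c)+.5)/7-.5+o
box=[(118,68),(268,52),(322,452),(178,470)];mat=[(8,58),(315,35),(356,498),(43,520)]
show("box",ray(t,f(box,(320,165)),.049));show("mat",ray(t,f(mat,(320,165)),.003))
bs=np.array([(435,95),(565,75),(715,370),(575,410)])-(385,0)
show("boxS",ray(s,f(bs,(322,175)),.049))
show("matS",ray(s,f(np.array([(390,148),(615,118),(767,475),(440,522)])-(385,0),(322,175)),.003))
print("fin",ray(t,f([(229,190),(236,305)],(320,165)),.082))
# box top mask by brightness & tray
hsv=cv2.cvtColor(t["color"],cv2.COLOR_RGB2HSV)
for (n,im,c) in(("top",t,(218,189)),("side",s,(210,214))):
    h=cv2.cvtColor(im["color"],cv2.COLOR_RGB2HSV);m=((h[...,1]<95)).astype(np.uint8)
    w=np.zeros_like(m);w[c[1]-45:c[1]+45,c[0]-45:c[0]+45]=1;m=cv2.morphologyEx(m*w,cv2.MORPH_CLOSE,np.ones((3,3)))
    C=max(cv2.findContours(m,cv2.RETR_EXTERNAL,cv2.CHAIN_APPROX_NONE)[0],key=cv2.contourArea)
    q=cv2.approxPolyDP(C,6,True)[:,0];print(n,q.tolist());print(ray(im,q,.04))
    print(cv2.boxPoints(cv2.minAreaRect(C)).tolist())
# fin seen in side view: vertical consistency
c=ray(t,f(box,(320,165)),.049).mean(0);print("predict fin in side",proj(s,[[c[0],c[1],.082],[c[0],c[1],.036]]))
E
```

```text
box c [ 0.5988 -0.1745  0.049 ] len [0.0555 0.1482 0.0527 0.1492] yaw 6.703493398074798 -7.238710725191189
mat c [ 0.5976 -0.1658  0.003 ] len [0.1178 0.1775 0.1183 0.177 ] yaw 4.876429229204869 -4.552867398369402
boxS c [ 0.598  -0.1745  0.049 ] len [0.0503 0.1465 0.0527 0.1533] yaw 6.131474478756459 -8.795928067430122
matS c [ 0.6017 -0.1739  0.003 ] len [0.09   0.1771 0.1182 0.1785] yaw 4.472799222652984 -5.216760966358249
fin [[ 0.6198 -0.1725  0.082 ]
 [ 0.5787 -0.1748  0.082 ]]
top [[191, 159], [188, 216], [243, 218], [245, 161]]
[[0.7078 0.2417 0.04  ]
 [0.5582 0.2449 0.04  ]
 [0.5545 0.1026 0.04  ]
 [0.7037 0.1003 0.04  ]]
[[188.0, 159.0], [245.0, 159.0], [245.0, 218.0], [188.0, 218.0]]
side [[236, 186], [183, 190], [184, 243], [237, 239]]
[[0.7106 0.1016 0.04  ]
 [0.71   0.241  0.04  ]
 [0.534  0.2307 0.04  ]
 [0.5335 0.1054 0.04  ]]
[[177.1556396484375, 189.4902801513672], [236.85992431640625, 185.75877380371094], [240.23736572265625, 239.7976837158203], [180.5330810546875, 243.52919006347656]]
predict fin in side [[349.48   198.2872]
 [347.2706 210.7153]]
```

Both views agree: box at about (0.598, -0.1745), yaw +7.2°, and edges 148x54 mm against the true 150x54. The mat is at (0.598, -0.166), yaw 4.7°, and the tray at (0.631, 0.172), yaw about 1.3°. Next I'll check IK for every stage, then grip the fin.

```bash
cat >> h.py <<'E'
from scipy.spatial.transform import Rotation as Ro
def ori(yaw,tilt=0,flip=0):
    "tool for box yaw (deg); tilt>0 lowers the box's -x end; returns tool R"
    B=Ro.from_euler('ZY',[yaw,-tilt],degrees=True).as_matrix()
    T=np.array([[-1,0,0],[0,1,0],[0,0,-1.]])
    return B@T@np.diag([-1,-1,1]) if flip else B@T
def tcp_box(p,yaw,tilt,h,x=0):
    "TCP when box origin at p; TCP is at (x,0,h) in box frame"
    return np.array(p)+Ro.from_euler('ZY',[yaw,-tilt],degrees=True).as_matrix()@np.array([x,0,h])
E
python3 - <<'E'
from h import *
from station import r
np.set_printoptions(precision=3,suppress=True)
print(r.get_ee_rot())
for fl in (0,1):
    for p,y,t in [((.5988,-.1740,.2),7.2,0),((.449,-.193,.06),7.2,0),((.6,0,.03),0,0),((.68,.172,.12),1.3,0),((.68,.172,.12),1.3,45),((.62,.172,.15),1.3,50)]:
        print(fl,p,t,r.inverse_kinematics(p,ori(y,t,fl)))
E
```

```text
[[-0.924  0.382 -0.   ]
 [ 0.382  0.924 -0.001]
 [ 0.    -0.001 -1.   ]]
0 (0.5988, -0.174, 0.2) 0 [-0.32   0.278  1.901 -0.     0.963 -2.017]
0 (0.449, -0.193, 0.06) 0 [-0.454  0.31   2.206 -0.     0.625 -2.15 ]
0 (0.6, 0, 0.03) 0 [-0.039  0.498  1.986 -0.     0.658 -1.61 ]
0 (0.68, 0.172, 0.12) 0 [ 0.215  0.492  1.765 -0.     0.884 -1.379]
0 (0.68, 0.172, 0.12) 45 None
0 (0.62, 0.172, 0.15) 50 [0.332 0.27  2.286 3.886 0.351 1.06 ]
1 (0.5988, -0.174, 0.2) 0 [-0.32   0.278  1.901 -0.     0.963  1.125]
1 (0.449, -0.193, 0.06) 0 [-0.454  0.31   2.206 -0.     0.625  0.991]
1 (0.6, 0, 0.03) 0 [-0.039  0.498  1.986 -0.     0.658  1.532]
1 (0.68, 0.172, 0.12) 0 [ 0.215  0.492  1.765 -0.     0.884  1.763]
1 (0.68, 0.172, 0.12) 45 None
1 (0.62, 0.172, 0.15) 50 [ 0.332  0.27   2.286  3.886  0.351 -2.081]
```

A 45° tilt with the pouring end toward the robot runs joint 5 out of range. I'll yaw the box half a turn in the air and pour radially outward instead. First the lid: grip, raise and slide.

```bash
python3 - <<'E'
from h import *
from station import r,cams
np.set_printoptions(precision=4,suppress=True)
yaw=7.2;O=ori(yaw,0,1);c=np.array([.5985,-.1740])
r.set_gripper(.55)
r.move_ptp([*c,.16],O)
print(r.move_linear([*c,.054],max_speed=.12,contact_N=6),r.get_ee_pos())
r.set_gripper(0,20);print("gap",r.get_finger_gap()*91,r.get_contact_force(),r.get_time())
print(r.move_linear([*c,.0605],max_speed=.02),r.get_contact_force())
s=cams.snapshot("side");cv2.imwrite("pics/s1.png",s["color"][:,:,::-1])
d=-np.array([np.cos(np.radians(yaw)),np.sin(np.radians(yaw))])
for k in (.03,.07):
    print(k,r.move_linear([*(c+d*k),.0605],max_speed=.05,contact_N=8),r.get_contact_force(),r.get_ee_pos(),r.get_finger_gap()*91,r.get_time())
s=cams.snapshot("side");cv2.imwrite("pics/s2.png",cv2.resize(s["color"][170:320,250:450],None,fx=4,fy=4)[:,:,::-1])
E
```

```text
False [ 0.599  -0.1742  0.0547]
gap 13.71277309243692 [-1.8131  0.1599  1.9773] 5.6583
False [ 0.0175 -0.3146 -0.5486]
0.03 False [-0.7514 -0.712  -0.3653] [ 0.5689 -0.1779  0.0607] 14.194887147332347 6.9333
0.07 False [ 0.4191  0.1975 -0.6958] [ 0.5294 -0.1828  0.0606] 14.093529547185968 7.8833
```

View pics/s2.png

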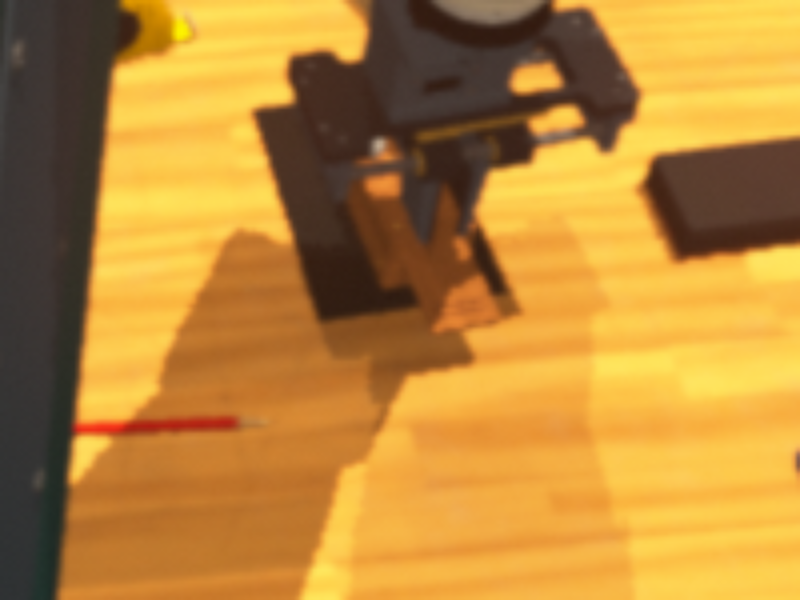

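The lid's front end (crop about (465,310)) now sticks out past the box's pouring end and stays level in the fingers, with forces under 1 N. I'll slide it clear, lift it and lay it down between mat and tray.

```bash
python3 - <<'E'
from h import *
from station import r,cams
import pickle
np.set_printoptions(precision=4,suppress=True)
yaw=7.2;c=np.array([.5985,-.1740])
d=-np.array([np.cos(np.radians(yaw)),np.sin(np.radians(yaw))])
print(r.move_linear([*(c+d*.152),.0605],max_speed=.06,contact_N=8),r.get_contact_force(),r.get_ee_pos(),r.get_finger_gap()*91)
r.move_linear([*(c+d*.152),.14],max_speed=.12)
r.move_linear([.60,.0,.13],ori(0,0,1),max_speed=.15)
s=cams.snapshot("top");pickle.dump(s,open("pics/t3.pkl","wb"))
r.move_linear([.60,.0,.035],max_speed=.1)
print(r.move_linear([.60,.0,.020],max_speed=.02,contact_N=2.5),r.get_ee_pos(),r.get_contact_force())
r.set_gripper(.45)
r.move_linear([.60,.0,.15],max_speed=.15)
r.move_linear([.55,.12,.22],max_speed=.25);print(r.get_time())
for n in("side","top"):
    s=cams.snapshot(n); pickle.dump(s,open(f"pics/{n}4.pkl","wb"))
t=pickle.load(open("pics/top4.pkl","rb"))["color"];s=pickle.load(open("pics/side4.pkl","rb"))["color"]
a=cv2.resize(t[160:245,260:375],None,fx=7,fy=7,interpolation=cv2.INTER_CUBIC)[:595,:800]
cv2.imwrite("pics/crop4.png",np.clip(a*1.3,0,255).astype(np.uint8)[:,:,::-1])
E
```

```text
False [ 0.1469 -0.857  -1.7744] [ 0.448  -0.1931  0.0605] 14.009602584374488
True [ 0.5999 -0.      0.0226] [1.5356 0.5949 2.1951]
16.1417
```

View pics/crop4.png

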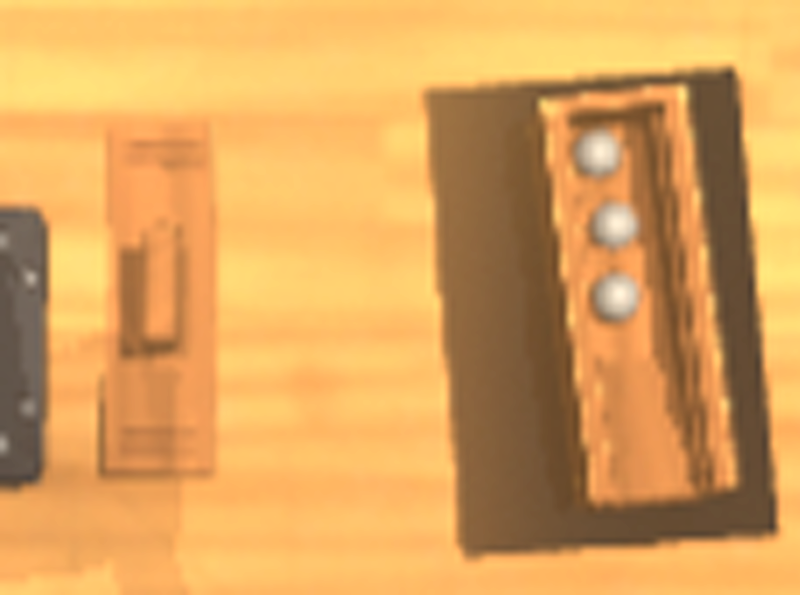

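The lid lies flat with its fin up near crop (160,300). The open box is undisturbed on its mat, with all three balls inside at (598,152), (614,224) and (614,297), and rail corners at (538,100), (688,86), (738,486) and (592,504). Next I'll remeasure it, grip it and plan the pour.

```bash
cat > plan.py <<'E'
from h import *
tray=np.array([.631,.172]);u=np.array([np.cos(np.arctan2(.172,.631)),np.sin(np.arctan2(.172,.631))]);YP=np.degrees(np.arctan2(.172,.631))-180
H=.009
def pour(t,zs,back=.028):
    "box tool pose with spout at height zs, tilt t"
    sp=np.array([*(tray-u*back),zs]);B=Ro.from_euler('ZY',[YP,-t],degrees=True).as_matrix()
    o=sp-B@np.array([-.075,0,.026])
    return tcp_box(o,YP,t,H),ori(YP,t)
E
python3 - <<'E'
from plan import *
from station import r
np.set_printoptions(precision=4,suppress=True)
t=pickle.load(open("pics/top4.pkl","rb"))
P=ray(t,(np.array([(538,100),(688,86),(738,486),(592,504)])+.5)/7-.5+(260,160),.049);e=np.roll(P,-1,0)-P
a=e[3]-e[1];yaw=np.degrees(np.arctan2(a[1],a[0]));c=P.mean(0)[:2];print(c,np.linalg.norm(e,axis=1),yaw)
for tt,z in((0,.17),(0,.115),(15,.09),(21,.075),(45,.072),(48,.072)):
    p,o=pour(tt,z);print(tt,p,r.inverse_kinematics(p,o))
O=ori(yaw)
r.set_gripper(1.0)
r.move_ptp([*c,.16],O);print(r.get_joint_positions())
print(r.move_linear([*c,.012],max_speed=.12,contact_N=8),r.get_ee_pos(),r.get_contact_force())
r.set_gripper(0,45);print(r.get_finger_gap()*91,r.get_finger_force(),r.get_contact_force(),r.get_ee_pos(),r.get_time())
json=__import__("json");json.dump([*c,yaw],open("box.json","w"))
E
```

```text
[ 0.5994 -0.1736] [0.0554 0.1481 0.0534 0.1497] 7.062677188060432
0 [0.5316 0.1449 0.153 ] [ 0.2238  0.2324  2.0655 -0.      0.8437  1.5285]
0 [0.5316 0.1449 0.098 ] [ 0.2238  0.3214  2.0804 -0.      0.7398  1.5285]
15 [0.5298 0.1444 0.093 ] [ 0.2285  0.4333  1.9461 -0.0114  1.0238  1.5403]
21 [0.5306 0.1446 0.086 ] [ 0.2301  0.4921  1.8905 -0.0143  1.1254  1.5433]
45 [0.5412 0.1475 0.113 ] [ 0.2351  0.6702  1.6621 -0.0219  1.5944  1.5483]
48 [0.5434 0.1481 0.1164] [ 0.2356  0.6943  1.6344 -0.0228  1.6504  1.5485]
[-0.3191  0.3301  1.9171  0.      0.8943 -2.013 ]
False [ 0.5999 -0.1738  0.0128] [-0.7043 -0.6294 -0.0892]
53.700451113005755 45.000287890434265 [ 0.4002 -2.0763  1.7833] [ 0.5995 -0.1737  0.0121] 22.3083
```

```bash
python3 - <<'E'
from plan import *
from station import r,cams
import json
np.set_printoptions(precision=4,suppress=True)
bx,by,yaw=json.load(open("box.json"))
r.move_linear([bx,by,.155],max_speed=.1)
print("lift",r.get_contact_force(),r.get_finger_gap()*91)
p0=np.array([bx,by,.155]);p1,_=pour(0,.172)
for k in(1/3,2/3,1): r.move_linear(p0+(p1-p0)*k,ori(yaw+(YP-yaw)*k),max_speed=.1)
print(r.get_ee_pos(),p1,r.get_time(),r.get_contact_force())
for n in("side","top"):
    s=cams.snapshot(n); pickle.dump(s,open(f"pics/{n}5.pkl","wb"))
    cv2.imwrite(f"pics/{n}5.png",s["color"][:,:,::-1])
E
```

```text
lift [-0.0021 -0.2888 -3.9398] 53.55240815604603
[0.5317 0.1446 0.155 ] [0.5316 0.1449 0.155 ] 27.5917 [-0.1164 -0.8573 -4.7674]
```

View pics/side5.png

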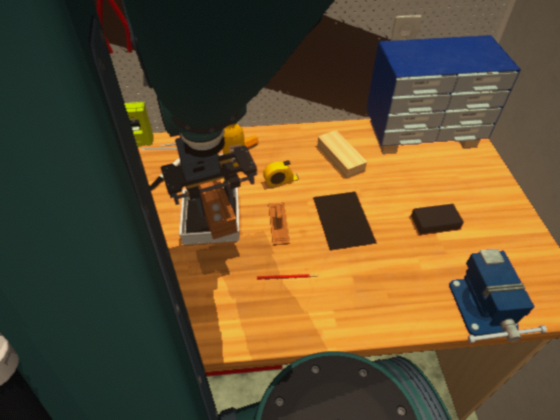

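The box hangs over the tray (side view about (217,205)) with its pouring end away from the robot and the balls still inside near (215,213). Lid and bystanders haven't moved. Now I'll lower and pour slowly.

```bash
python3 - <<'E'
from plan import *
from station import r,cams
np.set_printoptions(precision=4,suppress=True)
for t,z,v in((0,.115,.06),(10,.10,.015),(18,.078,.02),(26,.072,.010),(34,.072,.010),(46,.072,.012)):
    p,o=pour(t,z);r.move_linear(p,o,max_speed=v)
    R=r.get_ee_rot();print(t,np.degrees(np.arccos(-R[2,2])),r.get_time(),r.get_contact_force())
r.wait(2.3)
s=cams.snapshot("side");print(r.get_contact_force(),r.get_time())
for n in("side","top"):
    s=cams.snapshot(n); pickle.dump(s,open(f"pics/{n}6.pkl","wb"))
a=pickle.load(open("pics/side6.pkl","rb"))["color"][150:270,150:280];b=pickle.load(open("pics/top6.pkl","rb"))["color"][130:250,150:280]
cv2.imwrite("pics/c6.png",np.hstack([cv2.resize(i,None,fx=3,fy=3.5,interpolation=cv2.INTER_CUBIC) for i in(a,b)])[:,:,::-1])
E
```

```text
0 0.03168790029756456 28.7917 [ 0.3767 -0.5193 -3.9668]
10 9.801609682303797 29.1167 [-0.3124  0.0503 -4.6691]
18 17.951699203542795 29.8333 [-0.1161  0.4088 -5.2285]
26 25.955305710583563 30.475 [-0.085  -0.4419 -4.015 ]
34 33.99283440669047 31.7 [ 0.0733  0.1707 -4.1163]
46 45.986518214024215 33.1917 [-0.1223 -0.1907 -3.0506]
[-0.1595 -0.2034 -2.8972] 35.5417
```

View pics/c6.png

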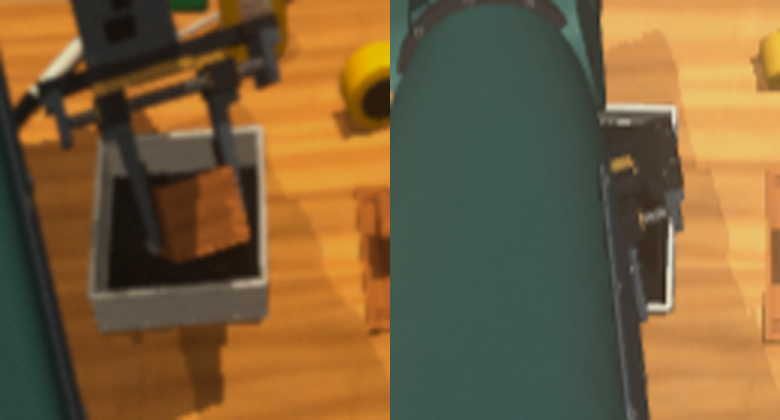

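The view shows the box tilted into the tray (left crop about (205,215)), but the tray's contents are hidden. The measured weight dropped by about the balls' 0.7 N. I'll lift, level, move aside and check the tray.

```bash
python3 - <<'E'
from plan import *
from station import r,cams
import json
np.set_printoptions(precision=4,suppress=True)
p,o=pour(45,.12);r.move_linear(p,o,max_speed=.08)
p,o=pour(0,.172);r.move_linear(p,o,max_speed=.05)
print(r.get_contact_force(),r.get_finger_gap()*91)
bx,by,yaw=json.load(open("box.json"))
p1=np.array([bx,by,.155]);p0=p
for k in(1/3,2/3,1): r.move_linear(p0+(p1-p0)*k,ori(YP+(yaw-YP)*k),max_speed=.12)
print(r.get_time())
for n in("side","top"):
    s=cams.snapshot(n); pickle.dump(s,open(f"pics/{n}7.pkl","wb"))
    cv2.imwrite(f"pics/{n}7.png",s["color"][:,:,::-1])
a=pickle.load(open("pics/side7.pkl","rb"))["color"][150:270,150:410]
cv2.imwrite("pics/c7.png",cv2.resize(a,None,fx=3,fy=3,interpolation=cv2.INTER_CUBIC)[:,:,::-1])
E
```

```text
[ 0.536   0.5007 -3.0287] 53.61406849991762
40.7583
```

View pics/c7.png

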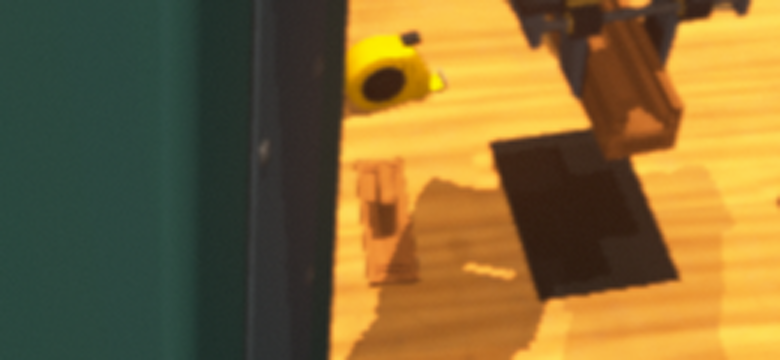

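The arm hides the tray in the side view; the lid (crop (385,220)) is unchanged and the box is above the mat. I'll count bright blobs inside the tray in the top view.

```bash
python3 - <<'E'
from h import *
t=pickle.load(open("pics/top7.pkl","rb"));g=cv2.cvtColor(t["color"],cv2.COLOR_RGB2GRAY)
w=g[165:212,196:240];print(np.percentile(w,[5,50,95]))
n,l,st,c=cv2.connectedComponentsWithStats((w>80).astype(np.uint8))
for i in range(1,n): print(st[i][4],c[i]+(196,165),ray(t,[c[i]+(196,165)],.0135))
a=t["color"][120:260,160:400]
cv2.imwrite("pics/c8.png",cv2.resize(a,None,fx=3.3,fy=3.3,interpolation=cv2.INTER_CUBIC)[:,:,::-1])
E
```

```text
[ 63.   64.  100.3]
7 [196. 168.] [[0.68905007 0.23322896 0.0135    ]]
2 [220.5 165. ] [[0.69777188 0.16792345 0.0135    ]]
1 [223. 165.] [[0.69783277 0.16123969 0.0135    ]]
12 [230.5 165. ] [[0.6980154  0.14119383 0.0135    ]]
2 [238.5 165. ] [[0.69821013 0.11982052 0.0135    ]]
2 [196.  174.5] [[0.67148444 0.2327036  0.0135    ]]
81 [222.43209877 183.30864198] [[0.64843866 0.16157246 0.0135    ]]
41 [209.75609756 192.        ] [[0.62480768 0.19470653 0.0135    ]]
```

View pics/c8.png

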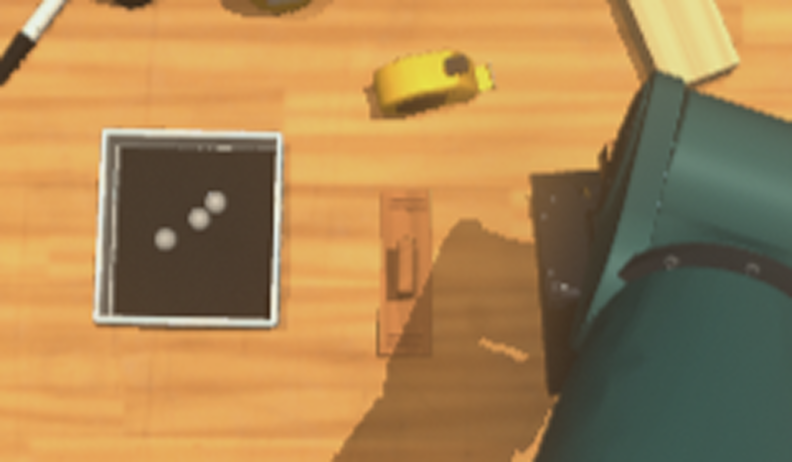

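All three balls lie in the tray, at crop (165,238), (198,218) and (215,202). Now I'll stand the box on the mat's middle.

```bash
python3 - <<'E'
from h import *
from station import r,cams
np.set_printoptions(precision=4,suppress=True)
c=[.598,-.167];O=ori(5)
r.move_linear([*c,.10],O,max_speed=.1)
r.move_linear([*c,.018],O,max_speed=.08)
print(r.move_linear([*c,.0105],max_speed=.015,contact_N=3),r.get_ee_pos(),r.get_contact_force())
r.set_gripper(1.0);r.wait(.2)
print(r.get_finger_gap(),r.get_contact_force())
r.move_linear([*c,.16],max_speed=.12)
r.move_ptp([.5,.12,.25],ori(5));r.wait(.3)
print(r.get_time())
for n in("side","top"):
    s=cams.snapshot(n); pickle.dump(s,open(f"pics/{n}9.pkl","wb"))
t=pickle.load(open("pics/top9.pkl","rb"))
q=cv2.cvtColor(t["color"],cv2.COLOR_RGB2HSV)
m=((q[...,2]>95)).astype(np.uint8)
P=proj(t,[[.598,-.167,.049]])[0].round().astype(int)
# box rails vs mat: bright blob inside the mat
K=np.zeros_like(m);M=proj(t,[[*( np.array([.5976,-.1658])+Ro.from_euler('z',4.7,degrees=True).as_matrix()[:2,:2]@np.array(d)),.003] for d in((.088,.058),(.088,-.058),(-.088,-.058),(-.088,.058))])
cv2.fillPoly(K,[M.round().astype(np.int32)],1)
n,l,st,cc=cv2.connectedComponentsWithStats(m*K);i=1+st[1:,4].argmax();print(st[i],cc[i],P)
C=np.argwhere(l==i)[:,::-1].astype(np.float32);R=cv2.minAreaRect(C);print(R,ray(t,[R[0]],.049))
for nm in("pencil",):
    a=pickle.load(open("pics/top0.pkl","rb"))["color"].astype(int);d=np.abs(a-t["color"].astype(int)).sum(2)
    print("pencil diff",d[255:272,250:310].max(),"block",d[200:235,408:462].max(),"tape measure",d[130:158,268:312].max(),"roll",d[170:213,110:155].max())
E
```

```text
True [ 0.5982 -0.167   0.0121] [-0.1892  0.4418  4.9739]
0.9987307699572566 [ 0.3501 -0.5069 -0.052 ]
46.9917
[ 321  172   41   68 2060] [340.7495 202.1772] [348 202]
((341.2029113769531, 204.63824462890625), (66.95604705810547, 36.507537841796875), 85.60128784179688) [[ 0.5907 -0.149   0.049 ]]
pencil diff 42 block 51 tape measure 51 roll 89
```

```bash
python3 - <<'E'
from h import *
t=pickle.load(open("pics/top9.pkl","rb"))["color"];s=pickle.load(open("pics/side9.pkl","rb"))["color"]
a=cv2.resize(t[110:280,90:470],None,fx=2.1,fy=2.1,interpolation=cv2.INTER_CUBIC);b=cv2.resize(s[170:260,200:500],(798,239),interpolation=cv2.INTER_CUBIC)
cv2.imwrite("pics/c9.png",np.clip(np.vstack([a,b])[:600]*1.2,0,255).astype(np.uint8)[:,:,::-1])
E
```

```text
(no output)
```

View pics/c9.png

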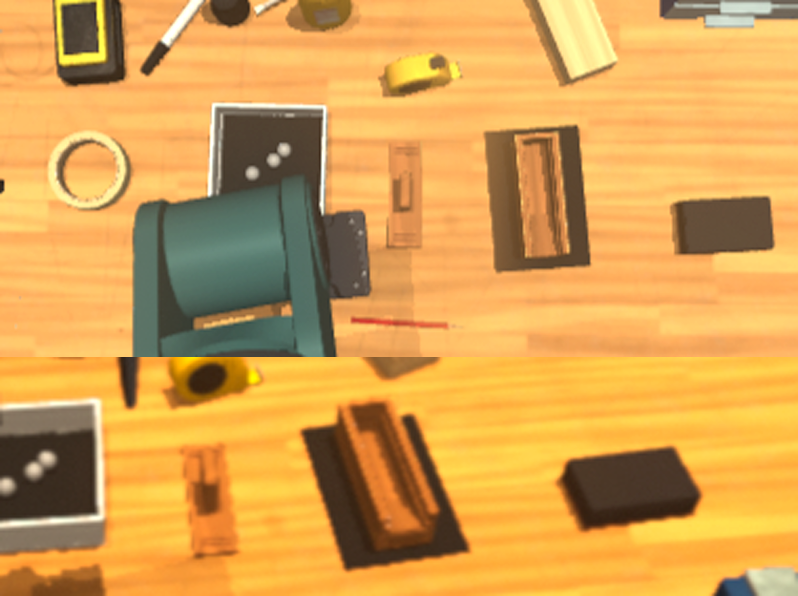

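The empty box stands level on the mat's middle (top crop about (542,195)), the lid lies fin up at (404,195), and the three balls are in the tray at (252,172), (273,160) and (284,150). The bystanders haven't moved.

```bash
python3 -c "
from station import r
print(r.job_done(), r.get_time())"
```

```text
the job is handed in; nothing more can be done
the job is handed in; nothing more can be done
```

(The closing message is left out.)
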